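# Mirror the espresso tool row for a left-handed barista

### The job

A left-handed barista is taking over the coffee bar: move the four tools (tamper, leveller, dosing cup, shaker) from the oak rack to the steel rack and set them up there in the reverse order, so that the tool farthest left on the oak rack, as seen from the robot looking out over the counter, ends up farthest right on the steel rack, the second from the left ends second from the right, and so on. One tool to a pocket, each standing upright and flat on the pocket's floor, let go and at rest; do not let any tool tip over on the way.

Things in the scene. Friction and masses are not known exactly. Their poses are not given: they have to be found in the camera images.
- tamper_center (a point): coffee tamper standing on its base: round steel base 58 mm across and 20 mm high, narrow neck 20 mm across (28 to 36 mm up), then an upright round dark-wood handle that is 33 mm across from 55 to 80 mm up; 90 mm tall in all, 0.4 kg. The point is on its axis, half-way up (45 mm above its underside); grip the handle about 20 mm above the point. Its z axis points up; round, so its yaw does not matter. It starts upright on the oak rack.
- leveller_center (a point): coffee leveller: a plain, low steel cylinder 56 mm across and 46 mm tall with a thin black band, 0.32 kg. The point is on its axis, half-way up (23 mm above its underside); grip it across its sides about 7 mm above the point, so that the fingertips stay clear of the rack's low walls. Its z axis points up; round, so its yaw does not matter. It starts upright on the oak rack.
- dosing_cup_center (a point): open steel dosing cup without a handle: 54 mm outer diameter, 62 mm tall, wall 3 mm, 0.14 kg. The point is on its axis, half-way up (31 mm above its underside); grip it across the outside about 10 mm above the point. Its z axis points up; round, so its yaw does not matter. It starts upright on the oak rack.
- shaker_center (a point): closed steel shaker with a domed top: 48 mm across up to 68 mm, then narrowing; 84 mm tall, 0.2 kg. The point is on its axis, half-way up (42 mm above its underside); grip it across its sides about 8 mm above the point. Its z axis points up; round, so its yaw does not matter. It starts upright on the oak rack.
- oak_rack: fixed board of pale oak, 344 mm long (its y axis, which points roughly to the robot's left), 89 mm wide (x, roughly away from the robot), 12 mm thick; origin at the centre of its underside, on the counter. Four thin black rubber rests (3 mm) lie on it in a row, at y = +127.5, +42.5, -42.5 and -127.5 mm, x = 0; the tools start on them in any order, with their undersides 15 mm above the counter. The board may be the nearer or the farther of the two racks.
- steel_rack: fixed low steel rack, 344 mm long (its y axis, which points roughly to the robot's left), 89 mm wide (x, roughly away from the robot); origin at the centre of its underside, on the counter. It has four empty open square pockets, 81 x 81 mm inside, in a row, centred at x = 0, y = +127.5, +42.5, -42.5 and -127.5 mm; walls 4 mm thick, tops 11 mm above the counter; darker pocket floor 6 mm above the counter, so a tool's underside ends at 6 mm.
- rest_tamper: round black rubber rest 68 mm across, 3 mm thick, fixed on the oak rack; the one the tamper stands on at the start. It stays there, and so marks where on the oak rack the tamper came from; otherwise all four rests look alike. Origin at the centre of its underside, 12 mm above the counter.
- rest_leveller: round black rubber rest 68 mm across, 3 mm thick, fixed on the oak rack; the one the leveller stands on at the start. It stays there, and so marks where on the oak rack the leveller came from; otherwise all four rests look alike. Origin at the centre of its underside, 12 mm above the counter.
- rest_dosing_cup: round black rubber rest 68 mm across, 3 mm thick, fixed on the oak rack; the one the dosing cup stands on at the start. It stays there, and so marks where on the oak rack the dosing cup came from; otherwise all four rests look alike. Origin at the centre of its underside, 12 mm above the counter.
- rest_shaker: round black rubber rest 68 mm across, 3 mm thick, fixed on the oak rack; the one the shaker stands on at the start. It stays there, and so marks where on the oak rack the shaker came from; otherwise all four rests look alike. Origin at the centre of its underside, 12 mm above the counter.

How it is judged:
By the outcome, as a careful person would: the job done as asked, in the order asked, and still so for the second after the job is handed in, with the robot touching nothing.
It also fails if it takes over 114 s, if anything falls off the work surface, if the arm or the gripper's body presses on something with over 40 N, if the wrist force passes 120 N, or if a joint passes its speed limit or range.

### The arm

A 6-joint arm with a two-finger parallel gripper is mounted at the origin on the work surface. World frame = base frame: x ahead of the robot, y to its left, z up, the work surface at z = 0. Lengths are in m, angles in rad, forces in N, time in s.
With the tool pointing down it reaches from about 0.225 to 0.875 m from the base axis. Payload 3.4 kg.
Tool frame: the origin (TCP) lies at the very end of the fingers, on their centre line; the grasp point (between the pads) lies 19 mm behind it (manip.hold_point_z is the distance from the TCP to the grasp point, in m); z points along the fingers, x is the direction in which the jaws open and shut, and the axes are right-handed (so a half turn about z gives the same grasp; the last joint's range is limited). The gripper opens to 85 mm and grips with 20 to 120 N. Pads are 22 mm wide; open, the fingers measure 114 mm over their backs; the gripper's body (76 mm by 85 mm) begins 54 mm behind the grasp point. The pads swing forward as they close: fully open they stand 13 mm farther back than shut.
Start: joints at [1.12, 0.276, 1.505, -0, 1.361, -0.121], TCP at [0.186, 0.544, 0.231] pointing down, gripper open.
Joint ranges: [-2.89, 2.89], [-0.75, 2.08], [0.22, 2.7], [-1.18, 4.32], [0.11, 2.71], [-2.7, 2.7]. Speed limits (rad/s): [2.57, 2.57, 3.14, 3.14, 3.14, 3.14].

### API

Orientations are given as a unit quaternion [w, x, y, z].
In Python, from station import manip gives the robot as it stands.
- The arm moves only by the shell command python3 -m pendant 'ROWS' [FORCE]. ROWS is JSON, a list of rows, each a list of 3 entries, a list of its own where there are three numbers: the turn, a rotation vector about the tool's x, y, z in degrees, then the shift along the tool's x, y, z in cm, then the gripper command: -1 is fully open, 1 is shut, values between are in proportion. A call has 1 to 12 rows; each row shifts and turns the pose as measured when the row begins, along the tool's axes as they then stand; what a row does not reach is not made up. A row lasts 1/8 s, in which the tool goes at most 62.5 mm and 10.7 degrees, less where a joint would pass 70% of its speed; a pose out of reach is approached as far as the arm can. A call is refused whole if a number of a shift passes 6.25 or a number of a turn 10.7, either way. A call with a gripper value outside its range is refused whole. The fingers move at their own pace and stop on an object; FORCE is the grip in N (left out, the last holds). Time passes only in rows, so rows that do not move let the fingers close. It gives the time, the measured TCP pose, the force and the opening at its end, in the units of the state.
- manip.state(): the state, without advancing time (a new reading comes with each control period).
- manip.grab_frame(name): name is "side" or "top"; returns the picture (384x512x3 uint8, red, green, blue); there is no depth.
- manip.camera_params(name): a dict with "mtx" (3x3 intrinsics, pixels), "world_from_camera" (4x4, takes a point from camera to world coordinates). Camera axes: x right, y down, z forward; pixel columns grow to the right and rows downward; lengths in m; the calibration is good to about 2 mm. A picture is of the moment at which its call begins. camera_params takes no time and is no camera call.
- manip.hand_in(): hands the job in, once; it reports no verdict.
The state is a dict: "time": time; "joints": joint angles; "joint_vel": joint speeds; "joint_torque": joint torques, N m; "ee_pos": TCP position; "tool_rot": TCP orientation; "contact_force": force on the tool from outside, world axes, zero at the start; "torque": the same for the moment, N m; "gripper_width": opening from 0.0 (shut) to 1.0 (fully open).
Only numpy, scipy, OpenCV 4.12 (cv2) and the standard library are available. Lean on these libraries where they do the work, as an engineer would, in place of code of your own. Each camera call takes 0.05 s, during which the arm holds its last target.

## Working session

There is one attempt and no reset: what is moved stays moved. The work goes in short steps, Python scripts to look and compute and a shell command to move; the robot and the scene stay as the last step left them, time stands still between calls to the robot, and variables do not carry over. Pictures are saved under pics/ and viewed, and the job is handed in when it is done.

```bash
ls; mkdir -p pics
python3 - <<'E'
from station import manip
import cv2,numpy as np
np.set_printoptions(precision=4,suppress=True)
for n in("side","top"):
    f=manip.grab_frame(n); cv2.imwrite(f"pics/{n}0.png",f[:,:,::-1])
    c=manip.camera_params(n); print(n,c)
s=manip.state()
for k in s: print(k,s[k])
print(manip.hold_point_z)
E
```

```text
pics
side {'mtx': array([[384.3562,   0.    , 259.6992],
       [  0.    , 384.3562, 193.7309],
       [  0.    ,   0.    ,   1.    ]]), 'world_from_camera': array([[-0.7597, -0.468 ,  0.4515,  0.2416],
       [-0.65  ,  0.5674, -0.5054,  0.3102],
       [-0.0197, -0.6775, -0.7353,  0.5557],
       [ 0.    ,  0.    ,  0.    ,  1.    ]])}
top {'mtx': array([[403.8063,   0.    , 253.6747],
       [  0.    , 403.8063, 188.6976],
       [  0.    ,   0.    ,   1.    ]]), 'world_from_camera': array([[ 0.0292, -0.9911,  0.1299,  0.4579],
       [-0.9996, -0.029 ,  0.0036, -0.03  ],
       [ 0.0002, -0.13  , -0.9915,  0.7314],
       [ 0.    ,  0.    ,  0.    ,  1.    ]])}
time 0.1
joints [ 1.12    0.2765  1.506  -0.      1.3607 -0.121 ]
joint_vel [-0.0018 -0.0004 -0.0031 -0.0013  0.0006  0.0005]
joint_torque [  0.0008 -41.7701 -24.6404  -0.0002   0.0057   0.    ]
ee_pos [0.186  0.5436 0.2305]
tool_rot [ 0.0004  0.8136  0.5814 -0.0007]
contact_force [-0.922   0.3681  0.1271]
torque [-0.0461  0.0362 -0.0008]
gripper_width 1.0027536924263118
0.0187
```

View pics/side0.png

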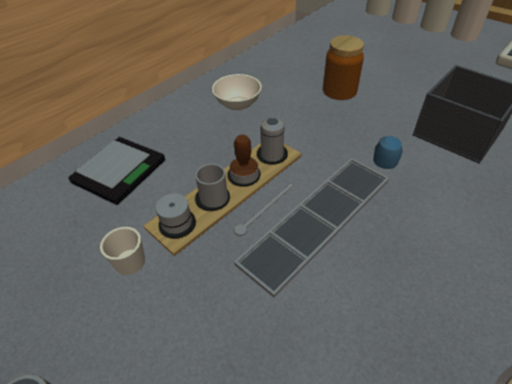

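View pics/top0.png

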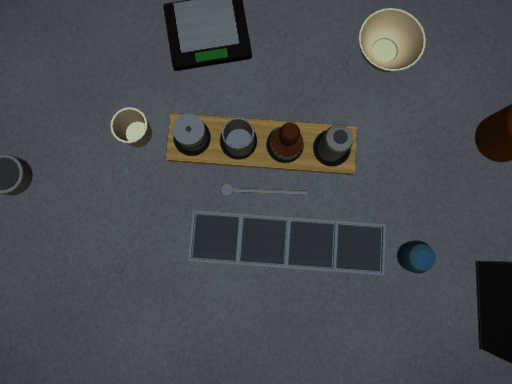

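Top view: +y is left, +x is up. From left to right the oak rack holds the leveller (188,133), cup (238,138), tamper (287,140) and shaker (334,145). The steel rack is nearer the robot, with empty pockets at about (216,237), (263,241), (311,244) and (360,248). The target order from the left is shaker, tamper, cup, leveller. I'll enlarge both views to choose masks.

Run:
```python
import cv2
a=cv2.imread('pics/top0.png');cv2.imwrite('pics/topz.png',cv2.resize(a[95:285,155:395],None,fx=3.3,fy=3.1,interpolation=2))
a=cv2.imread('pics/side0.png');cv2.imwrite('pics/sidez.png',cv2.resize(a[100:300,130:400],None,fx=2.9,fy=2.9,interpolation=2))
```

```text
(no output)
```

View pics/topz.png

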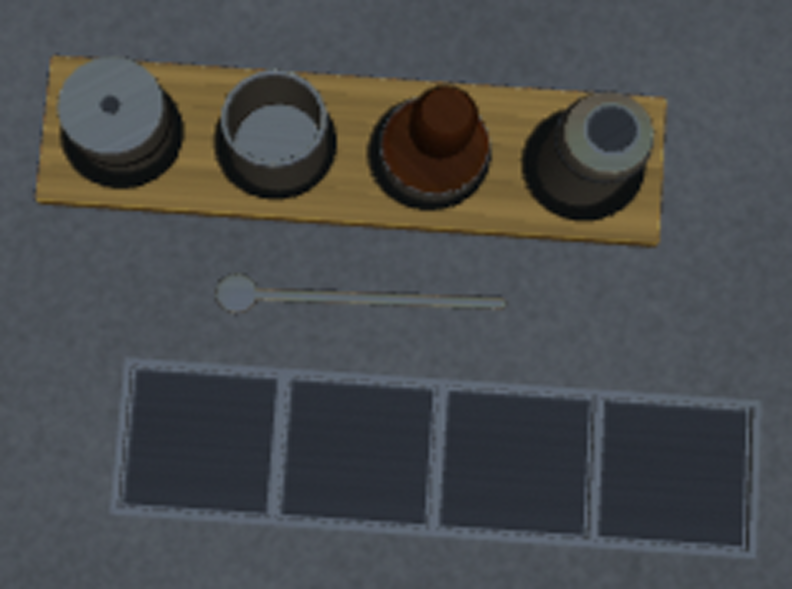

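View pics/sidez.png

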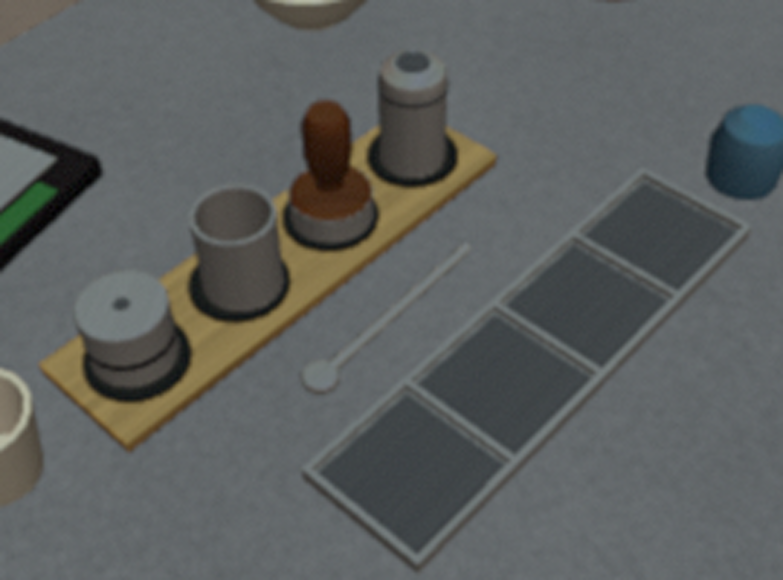

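```bash
cat > h.py <<'E'
import cv2,numpy as np
from station import manip
np.set_printoptions(precision=4,suppress=True)
C={n:manip.camera_params(n) for n in("side","top")}
def ray(n,uv):
    c=C[n];T=np.array(c["world_from_camera"]);d=T[:3,:3]@np.linalg.inv(c["mtx"])@np.array([uv[0],uv[1],1.])
    return T[:3,3],d/np.linalg.norm(d)
def onz(n,uv,z):
    o,d=ray(n,uv);return o+d*(z-o[2])/d[2]
def tri(us,ut):
    A=[];b=[]
    R=[ray("side",us),ray("top",ut)]
    for o,d in R:
        P=np.eye(3)-np.outer(d,d);A.append(P);b.append(P@o)
    p=np.linalg.solve(sum(A),sum(b))
    return p,[np.linalg.norm((np.eye(3)-np.outer(d,d))@(p-o)) for o,d in R][0]*2
def grab(n,name):
    f=manip.grab_frame(n)[:,:,::-1].copy();cv2.imwrite(f"pics/{name}.png",f);return f
E
python3 - <<'E'
from h import *
for n in("top","side"):
    im=cv2.imread(f"pics/{n}0.png");g=cv2.cvtColor(im,6);hsv=cv2.cvtColor(im,40)
    print(n,"oak/floor/counter/wall samples")
    for p in ([(263,241),(240,165),(230,210),(240,244)] if n=="top" else [(275,260),(200,235),(310,150),(303,220)]):
        print(p,im[p[1],p[0]],hsv[p[1],p[0]])
E
```

```text
top oak/floor/counter/wall samples
(263, 241) [54 46 41] [108  61  54]
(240, 165) [31 62 80] [ 19 156  80]
(230, 210) [83 77 72] [106  34  83]
(240, 244) [113 100  92] [109  47 113]
side oak/floor/counter/wall samples
(275, 260) [72 68 62] [102  35  72]
(200, 235) [68 78 87] [16 56 87]
(310, 150) [107 105 100] [ 99  17 107]
(303, 220) [71 69 63] [98 29 71]
```

```bash
cat > m.py <<'E'
from h import *
R={}
for n in("top","side"):
    im=cv2.imread(f"pics/{n}0.png");hsv=cv2.cvtColor(im,40);g=cv2.cvtColor(im,6)
    x0,y0,x1,y1=(150,95,400,290) if n=="top" else (130,100,400,300)
    roi=np.zeros(g.shape,np.uint8);roi[y0:y1,x0:x1]=255
    dark=((g<(60 if n=="top" else 82)).astype(np.uint8)*255)&roi
    if n=="side": dark=((cv2.GaussianBlur(g,(3,3),0)<83).astype(np.uint8)*255)&roi
    oak=((hsv[:,:,0]>10)&(hsv[:,:,0]<28)&(hsv[:,:,1]>85)).astype(np.uint8)*255&roi
    cs,_=cv2.findContours(dark,cv2.RETR_EXTERNAL,cv2.CHAIN_APPROX_NONE)
    vis=im.copy();pk=[]
    for c in cs:
        a=cv2.contourArea(c)
        if 1200<a<4500:
            h=cv2.convexHull(c)
            if a/cv2.contourArea(h)>.9:
                q=cv2.approxPolyN(h,4).reshape(-1,2).astype(float) if hasattr(cv2,'approxPolyN') else None
                # centre by diagonals
                q=q[np.argsort(np.arctan2(q[:,1]-q[:,1].mean(),q[:,0]-q[:,0].mean()))]
                A=np.c_[q[2]-q[0],-(q[3]-q[1])];t=np.linalg.solve(A,q[1]-q[0]);ce=q[0]+t[0]*(q[2]-q[0])
                pk.append(ce);cv2.polylines(vis,[q.astype(int)],True,(0,0,255));cv2.circle(vis,tuple(ce.astype(int)),1,(0,255,255),-1)
    pk=np.array(sorted(pk,key=lambda p:p[0]))
    cs,_=cv2.findContours(oak,cv2.RETR_EXTERNAL,cv2.CHAIN_APPROX_NONE)
    pts=np.vstack([c for c in cs if cv2.contourArea(c)>30])
    h=cv2.convexHull(pts);q=cv2.approxPolyN(h,4).reshape(-1,2)
    cv2.polylines(vis,[h],True,(0,255,0))
    R[n]=(pk,h.reshape(-1,2),q);print(n,pk.tolist(),"oak q",q.tolist())
    cv2.imwrite(f"pics/vis_{n}.png",cv2.resize(vis[y0:y1,x0:x1],None,fx=2.9,fy=2.9))
pt,ps=R["top"][0],R["side"][0]
if len(pt)==len(ps)==4:
    for a,b in zip(ps,pt): print(tri(a,b), onz("top",b,.006),onz("side",a,.006))
E
python3 m.py
```

```text
top [[215.28781284004353, 236.74972796517955], [262.74972796517955, 240.71218715995647], [310.7820163487738, 243.7493188010899], [358.00269541778977, 247.44204851752022]] oak q [[356, 126], [354, 174], [165, 160], [170, 112]]
side [[271.4174702212138, 260.9869540555871], [303.9347368421053, 230.4778947368421]] oak q [[309, 149], [174, 255], [142, 226], [240, 134]]
```

View pics/vis_side.png

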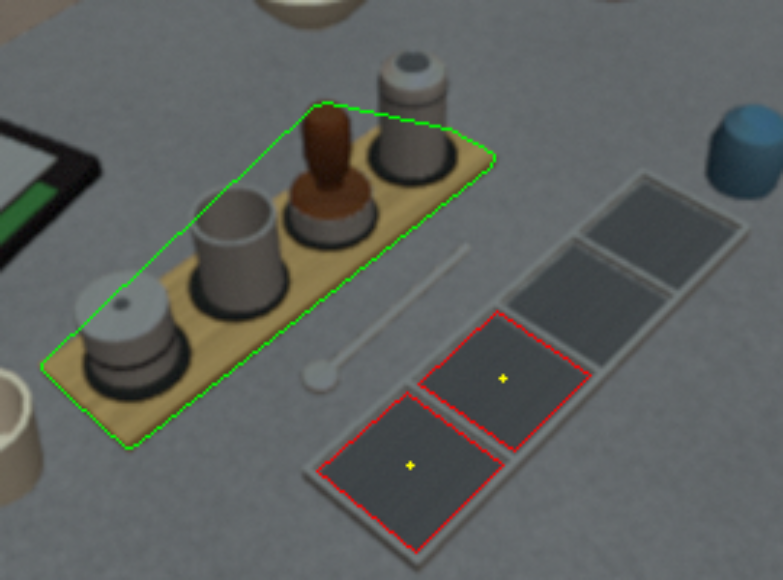

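View pics/vis_top.png

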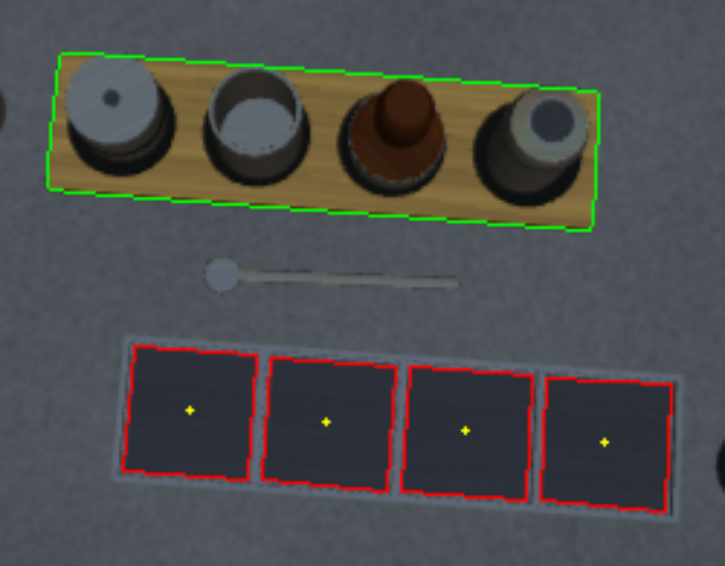

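```bash
cat > m2.py <<'E'
from h import *
im=cv2.imread("pics/side0.png");g=cv2.GaussianBlur(cv2.cvtColor(im,6),(3,3),0)
best={}
for th in range(74,100,2):
    d=np.zeros(g.shape,np.uint8);d[150:300,230:400]=(g[150:300,230:400]<th)*255
    cs,_=cv2.findContours(d,cv2.RETR_EXTERNAL,cv2.CHAIN_APPROX_NONE)
    for c in cs:
        a=cv2.contourArea(c)
        if 500<a<3000 and a/cv2.contourArea(cv2.convexHull(c))>.92:
            h=cv2.convexHull(c);q=cv2.approxPolyN(h,4).reshape(-1,2).astype(float)
            q=q[np.argsort(np.arctan2(q[:,1]-q[:,1].mean(),q[:,0]-q[:,0].mean()))]
            A=np.c_[q[2]-q[0],-(q[3]-q[1])];t=np.linalg.solve(A,q[1]-q[0]);ce=q[0]+t[0]*(q[2]-q[0])
            k=round((ce[0]-271)/31)
            best.setdefault(k,[]).append((th,a,*ce))
ps=[]
for k in sorted(best):
    b=np.array(best[k]);print(k,b[:,0].min(),b[:,0].max(),b[:,1].max(),np.median(b[:,2:],0));ps.append(np.median(b[:,2:],0))
pt=[[215.3,236.7],[262.7,240.7],[310.8,243.7],[358.0,247.4]]
P=[]
for a,b in zip(ps,pt):
    p,e=tri(a,b);t=onz("top",b,.006);s=onz("side",a,.006);print("tri",p,"gap",e,"top",t[:2],"side",s[:2]);P.append((t+s)/2)
P=np.array(P);print("spacing",np.linalg.norm(np.diff(P[:,:2],axis=0),axis=1))
c=P.mean(0);v=P[0]-P[3];print("steel centre",c,"yaw",np.degrees(np.arctan2(-v[0],v[1])))
# oak corners (top view), top face z=.012
for uv in [[356,126],[354,174],[165,160],[170,112]]: print("oak",onz("top",uv,.012))
for a,b in(((174,255),(165,160)),((309,149),(354,174)),((142,226),(170,112))): print("oak tri L/R near corner",tri(a,b),onz("side",a,.012))
E
python3 m2.py
```

```text
-1 74.0 98.0 883.5 [243.5254 162.8136]
0 74.0 98.0 1935.0 [271.4175 260.505 ]
1 74.0 98.0 1570.0 [303.8699 229.9536]
2 74.0 98.0 2509.5 [332.2831 203.0169]
3 74.0 96.0 1100.5 [357.7318 179.2392]
tri [0.4811 0.0348 0.2174] gap 0.049071664156962486 top [0.4647 0.0385] side [ 0.6629 -0.1132]
tri [ 0.4819 -0.03   -0.0881] gap 0.05650332989787396 top [ 0.4601 -0.0462] side [0.4651 0.0354]
tri [ 0.4778 -0.1284 -0.0851] gap 0.05238740204107631 top [ 0.4573 -0.1319] side [ 0.4612 -0.0511]
tri [ 0.4723 -0.2223 -0.0778] gap 0.04888502574536566 top [ 0.4532 -0.2158] side [ 0.4576 -0.137 ]
spacing [0.1061 0.0862 0.085 ]
steel centre [ 0.4853 -0.0776  0.006 ] yaw -37.93534305349699
oak [ 0.6736 -0.2116  0.012 ]
oak [ 0.5843 -0.2076  0.012 ]
oak [0.6    0.1349 0.012 ]
oak [0.6902 0.1309 0.012 ]
oak tri L/R near corner (array([0.5995, 0.1348, 0.0082]), np.float64(0.003016657211504781)) [0.5957 0.1352 0.012 ]
oak tri L/R near corner (array([ 0.5739, -0.207 ,  0.0313]), np.float64(0.016271054551296463)) [ 0.5787 -0.2301  0.012 ]
oak tri L/R near corner (array([0.6903, 0.1309, 0.0096]), np.float64(0.00155828522414617)) [0.6876 0.1313 0.012 ]
```

```bash
sed -i 's/^ps=\[\]/ps=[];best.pop(-1,0)/' m2.py
cat >> m2.py <<'E'
print("near right",tri((300.5,154),(354,174)))
top=cv2.imread("pics/top0.png");gt=cv2.cvtColor(top,6);gs=cv2.cvtColor(im,6)
def blob(g,x0,y0,x1,y1,th,inv=True):
    w=g[y0:y1,x0:x1];b=((w<th) if inv else (w>th)).astype(np.uint8)
    n,l,s,c=cv2.connectedComponentsWithStats(b)
    return [(s[i,4],*(np.array(c[i])+[x0,y0]).round(2)) for i in range(1,n) if s[i,4]>2]
print(blob(gt,182,122,196,136,75),blob(gs,165,198,180,210,100))
print(blob(gt,326,123,352,148,75),blob(gs,264,114,282,126,95))
for n,i,b in(("t",top,(180,110,360,175)),("s",im,(150,105,300,245))):
    cv2.imwrite(f"pics/z{n}.png",cv2.resize(i[b[1]:b[3],b[0]:b[2]],None,fx=4,fy=4,interpolation=0))
E
python3 m2.py
```

```text
0 74.0 98.0 1935.0 [271.4175 260.505 ]
1 74.0 98.0 1570.0 [303.8699 229.9536]
2 74.0 98.0 2509.5 [332.2831 203.0169]
3 74.0 96.0 1100.5 [357.7318 179.2392]
tri [0.4641 0.0378 0.01  ] gap 0.0013743105399468298 top [0.4647 0.0385] side [0.4651 0.0354]
tri [ 0.4594 -0.0465  0.0123] gap 0.0016527703702658354 top [ 0.4601 -0.0462] side [ 0.4612 -0.0511]
tri [ 0.4563 -0.1317  0.0117] gap 0.002326415789553458 top [ 0.4573 -0.1319] side [ 0.4576 -0.137 ]
tri [ 0.452  -0.2148  0.013 ] gap 0.003003599343772843 top [ 0.4532 -0.2158] side [ 0.4534 -0.2225]
spacing [0.0857 0.0859 0.0848]
steel centre [ 0.4591 -0.0913  0.006 ] yaw -2.5878018035979955
oak [ 0.6736 -0.2116  0.012 ]
oak [ 0.5843 -0.2076  0.012 ]
oak [0.6    0.1349 0.012 ]
oak [0.6902 0.1309 0.012 ]
oak tri L/R near corner (array([0.5995, 0.1348, 0.0082]), np.float64(0.003016657211504781)) [0.5957 0.1352 0.012 ]
oak tri L/R near corner (array([ 0.5739, -0.207 ,  0.0313]), np.float64(0.016271054551296463)) [ 0.5787 -0.2301  0.012 ]
oak tri L/R near corner (array([0.6903, 0.1309, 0.0096]), np.float64(0.00155828522414617)) [0.6876 0.1313 0.012 ]
near right (array([ 0.5848, -0.2083,  0.0093]), np.float64(0.00020326594108446798))
[(np.int32(26), np.float64(187.92), np.float64(128.38))] [(np.int32(21), np.float64(171.38), np.float64(204.57))]
[(np.int32(4), np.float64(336.5), np.float64(124.0)), (np.int32(13), np.float64(327.15), np.float64(130.31)), (np.int32(175), np.float64(340.04), np.float64(136.15)), (np.int32(19), np.float64(327.11), np.float64(144.79)), (np.int32(5), np.float64(350.2), np.float64(145.8))] [(np.int32(70), np.float64(271.79), np.float64(120.99))]
```

```bash
ls pics
```

```text
side0.png
sidez.png
top0.png
topz.png
vis_side.png
vis_top.png
zs.png
zt.png
```

```bash
cat > m3.py <<'E'
from h import *
print("lev top (z .061)",tri((171.4,204.6),(187.9,128.4)),onz("top",(187.9,128.4),.061),onz("side",(171.4,204.6),.061))
print("shk top (z .099)",tri((271.8,121),(340.0,136.1)),onz("top",(340,136.1),.099),onz("side",(271.8,121),.099))
for n,c,y in(("oak",(.6375,-.0384),2.69),("steel",(.4588,-.0889),2.59)):
    a=np.radians(y);u=np.array([np.sin(a),np.cos(a)])
    for k in(.1275,.0425,-.0425,-.1275): print(n,np.array(c)+k*u)
E
python3 m3.py
```

```text
lev top (z .061) (array([0.6453, 0.087 , 0.0626]), np.float64(0.001487232911520447)) [0.6463 0.0878 0.061 ] [0.6459 0.0859 0.061 ]
shk top (z .099) (array([ 0.6291, -0.164 ,  0.1003]), np.float64(0.0015124455252818706)) [ 0.6301 -0.1639  0.099 ] [ 0.6295 -0.1657  0.099 ]
oak [0.6435 0.089 ]
oak [0.6395 0.0041]
oak [ 0.6355 -0.0809]
oak [ 0.6315 -0.1658]
steel [0.4646 0.0385]
steel [ 0.4607 -0.0464]
steel [ 0.4569 -0.1314]
steel [ 0.453  -0.2163]
```

View pics/zt.png

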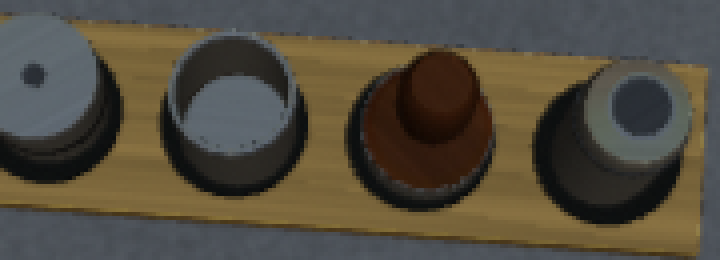

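View pics/zs.png

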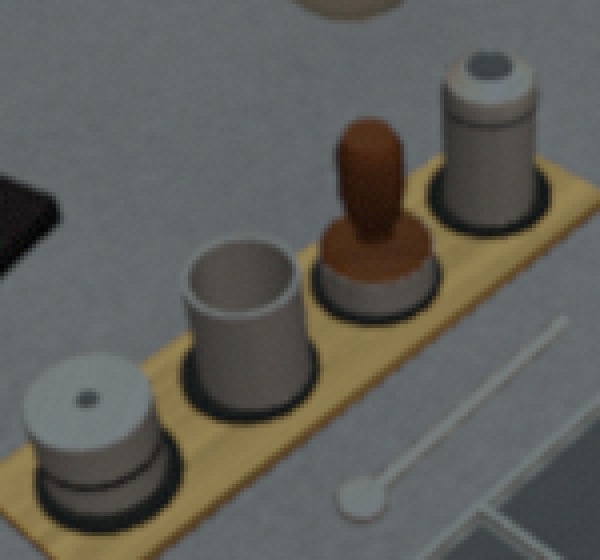

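Run:
```python
from h import *
print("cup rim z.077",tri((210.6,174.75),(238.7,133.7)),onz("top",(238.7,133.7),.077),onz("side",(210.6,174.75),.077))
print("tamper ~.098",tri((242.8,139.5),(289.9,133)),onz("top",(289.9,133),.098),onz("side",(242.8,139.5),.098))
s=manip.state();from scipy.spatial.transform import Rotation as Ro
q=s["tool_rot"];M=Ro.from_quat([q[1],q[2],q[3],q[0]]).as_matrix();print(M)
print(np.degrees(np.arctan2(M[1,0],M[0,0])))
```

```text
cup rim z.077 (array([ 0.6359, -0.0001,  0.0738]), np.float64(0.0006098272249648102)) [ 0.6352 -0.      0.077 ] [0.6329 0.0019 0.077 ]
tamper ~.098 (array([ 0.6311, -0.083 ,  0.1045]), np.float64(0.0006338717183076304)) [ 0.6331 -0.0834  0.098 ] [ 0.6364 -0.0888  0.098 ]
[[ 0.3238  0.9461 -0.0007]
 [ 0.9461 -0.3238 -0.0015]
 [-0.0017 -0.0002 -1.    ]]
71.10460287567575
```

Measured heights match the text: leveller top 62.6 mm against 61, shaker top 100 against 99, cup rim 74 against 77. The spacings also fit, with pockets about 85 mm apart and the board 343 mm long. I'll open the jaws across the row, at yaw −2.6°, and turn the wrist first.

```bash
cat > d.py <<'E'
import sys,numpy as np
from scipy.spatial.transform import Rotation as Ro
from station import manip
np.set_printoptions(precision=3,suppress=True)
s=manip.state();q=s["tool_rot"];R=Ro.from_quat([q[1],q[2],q[3],q[0]])
tgt=np.array([float(a) for a in sys.argv[1:4]]);yaw=np.radians(-2.6)
x=np.array([np.cos(yaw),np.sin(yaw),0]);z=np.array([0,0,-1.]);T=Ro.from_matrix(np.c_[x,np.cross(z,x),z])
print("t",round(s["time"],2),"pos",np.array(s["ee_pos"]),"w",round(s["gripper_width"],3),"F",np.array(s["contact_force"]))
print("turn deg",np.degrees((R.inv()*T).as_rotvec()),"shift cm now-axes",R.inv().apply(tgt-s["ee_pos"])*100,"| in target axes",T.inv().apply(tgt-s["ee_pos"])*100)
E
python3 -m pendant '[[[0,0,10.5],[0,0,0],-1],[[0,0,10.5],[0,0,0],-1],[[0,0,10.5],[0,0,0],-1],[[0,0,10.5],[0,0,0],-1],[[0,0,10.5],[0,0,0],-1],[[0,0,10.5],[0,0,0],-1],[[0,0,10.5],[0,0,0],-1]]' 40; python3 d.py 0.6455 0.0875 0.15
```

```text
time: 0.98
ee_pos: [0.1849, 0.5413, 0.2266]
tool_rot: [0.005, 0.999, -0.037, -0.002]
contact_force: [0.2, 0.0, 0.9]
gripper_width: 0.997
t 0.97 pos [0.185 0.541 0.227] w 0.997 F [0.184 0.012 0.894]
turn deg [ 0.537  0.221 -1.605] shift cm now-axes [49.291 41.811  7.867] | in target axes [48.07  43.247  7.657]
```

```bash
python3 -m pendant '[[[0.5,0.2,-1.6],[4.3,3.9,0],-1],[[0,0,0],[4.3,3.9,0],-1],[[0,0,0],[4.3,3.9,0],-1],[[0,0,0],[4.3,3.9,0],-1],[[0,0,0],[4.3,3.9,0],-1],[[0,0,0],[4.3,3.9,0],-1],[[0,0,0],[4.3,3.9,0],-1],[[0,0,0],[4.3,3.9,0],-1],[[0,0,0],[4.3,3.9,0],-1],[[0,0,0],[4.3,3.9,0],-1]]'; python3 d.py 0.6455 0.0875 0.15
```

```text
time: 2.22
ee_pos: [0.6047, 0.1226, 0.222]
tool_rot: [0.0, 1.0, -0.019, -0.002]
contact_force: [0.1, 0.7, -0.4]
gripper_width: 1.001
t 2.23 pos [0.605 0.123 0.222] w 1.001 F [ 0.147  0.715 -0.439]
turn deg [0.01  0.275 0.439] shift cm now-axes [4.241 3.353 7.184] | in target axes [4.232 3.322 7.203]
```

```bash
python3 -m pendant '[[[0,0.2,0.4],[2.1,1.7,1],-1],[[0,0,0],[2.1,1.7,1],-1],[[0,0,0],[0,0,3],-1],[[0,0,0],[0,0,2],-1],[[0,0,0],[0,0,0],-1]]'; python3 d.py 0.6455 0.0875 0.026
```

```text
time: 2.85
ee_pos: [0.6477, 0.0832, 0.1456]
tool_rot: [-0.0, 1.0, -0.024, -0.003]
contact_force: [-0.4, -0.1, -0.9]
gripper_width: 1.005
t 2.85 pos [0.648 0.083 0.146] w 1.005 F [-0.4   -0.094 -0.896]
turn deg [-0.008  0.377 -0.132] shift cm now-axes [-0.159 -0.418 11.961] | in target axes [-0.237 -0.42  11.96 ]
```

```bash
python3 -m pendant '[[[0,0.4,0],[-0.2,-0.4,3],-1],[[0,0,0],[0,0,2],-1],[[0,0,0],[0,0,0],-1]]'; python3 d.py 0.6455 0.0875 0.026
python3 - <<'E'
from h import *
grab("side","s1");grab("top","t1")
E
```

```text
time: 3.22
ee_pos: [0.6466, 0.0894, 0.0968]
tool_rot: [-0.0, 1.0, -0.022, 0.002]
contact_force: [0.5, -0.2, 0.5]
gripper_width: 1.0
t 3.23 pos [0.647 0.089 0.097] w 1.0 F [ 0.538 -0.177  0.509]
turn deg [-0.059 -0.201  0.035] shift cm now-axes [-0.124  0.199  7.076] | in target axes [-0.099  0.192  7.077]
```

View pics/s1.png

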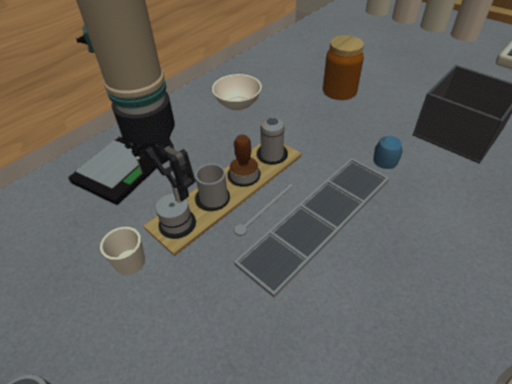

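The gripper is centred above the leveller at about (172,200), with the fingertips at (145,157) and (183,190) in front of and behind it. I'll go down and grip.

```bash
python3 -m pendant '[[[0,0,0],[-0.1,0.2,2.5],-1],[[0,0,0],[0,0,2.5],-1],[[0,0,0],[0,0,1.5],-1],[[0,0,0],[0,0,0],-1]]'; python3 d.py 0.6455 0.0875 0.026
```

```text
time: 3.82
ee_pos: [0.6524, 0.0881, 0.0388]
tool_rot: [-0.001, 1.0, -0.022, 0.01]
contact_force: [-0.1, 0.1, 0.3]
gripper_width: 1.001
t 3.83 pos [0.652 0.088 0.039] w 1.001 F [-0.121  0.076  0.257]
turn deg [-0.131 -1.11   0.075] shift cm now-axes [-0.712  0.09   1.265] | in target axes [-0.687  0.088  1.278]
```

```bash
python3 -m pendant '[[[0,-1.1,0],[-0.7,0.1,0.5],-1],[[0,0,0],[0,0,0],-1]]'; python3 d.py 0.6455 0.0875 0.026
```

```text
time: 4.08
ee_pos: [0.6463, 0.0874, 0.0353]
tool_rot: [-0.001, 1.0, -0.022, 0.001]
contact_force: [-0.1, 0.0, 0.5]
gripper_width: 1.002
t 4.08 pos [0.646 0.087 0.035] w 1.002 F [-0.115  0.026  0.515]
turn deg [-0.142 -0.118  0.087] shift cm now-axes [-0.086 -0.003  0.934] | in target axes [-0.084 -0.005  0.934]
```

```bash
python3 -m pendant '[[[0,0,0],[-0.1,0,1.0],-1],[[0,0,0],[0,0,0],-1]]'; python3 d.py 0.6455 0.0875 0.026
```

```text
time: 4.32
ee_pos: [0.6458, 0.0875, 0.0255]
tool_rot: [-0.001, 1.0, -0.022, 0.002]
contact_force: [-0.2, -0.6, -0.6]
gripper_width: 1.0
t 4.33 pos [0.646 0.087 0.026] w 1.0 F [-0.2   -0.625 -0.568]
turn deg [-0.148 -0.202  0.088] shift cm now-axes [-0.029  0.    -0.048] | in target axes [-0.029  0.001 -0.047]
```

Good. Now close the fingers and lift.

```bash
python3 -m pendant '[[[0,0,0],[0,0,0],0.6],[[0,0,0],[0,0,0],0.6],[[0,0,0],[0,0,0],0.6],[[0,0,0],[0,0,0],0.6],[[0,0,0],[0,0,0],0.6],[[0,0,0],[0,0,0],0.6]]' 45; python3 d.py 0.6455 0.0875 0.026
```

```text
time: 5.08
ee_pos: [0.646, 0.0875, 0.0259]
tool_rot: [-0.001, 1.0, -0.022, 0.002]
contact_force: [0.1, 0.1, 0.8]
gripper_width: 0.642
t 5.08 pos [0.646 0.088 0.026] w 0.642 F [0.087 0.103 0.803]
turn deg [-0.152 -0.214  0.085] shift cm now-axes [-0.045  0.002 -0.015] | in target axes [-0.045  0.003 -0.015]
```

```bash
python3 -m pendant '[[[0,0,0],[0,0,-1.5],0.6],[[0,0,0],[0,0,-3],0.6],[[0,0,0],[0,0,-3],0.6],[[0,0,0],[0,0,-3],0.6],[[0,0,0],[0,0,-3],0.6],[[0,0,0],[0,0,0],0.6]]'; python3 d.py 0.453 -0.2165 0.14
```

```text
time: 5.82
ee_pos: [0.6443, 0.0871, 0.1669]
tool_rot: [-0.001, 1.0, -0.022, 0.001]
contact_force: [0.6, -0.4, -2.8]
gripper_width: 0.641
t 5.83 pos [0.644 0.087 0.167] w 0.641 F [ 0.613 -0.375 -2.756]
turn deg [-0.142 -0.105  0.087] shift cm now-axes [-17.789  31.18    2.582] | in target axes [-17.737  31.201   2.692]
```

```bash
python3 -m pendant '[[[0,0,0],[-1.5,2.5,0],0.6],[[0,0,0],[-2.2,3.8,0.3],0.6],[[0,0,0],[-2.2,3.8,0.3],0.6],[[0,0,0],[-2.2,3.8,0.3],0.6],[[0,0,0],[-2.2,3.8,0.3],0.6],[[0,0,0],[-2.2,3.8,0.3],0.6],[[0,0,0],[-2.2,3.8,0.3],0.6],[[0,0,0],[-2.2,3.8,0.3],0.6],[[0,0,0],[-1,1.7,0],0.6],[[0,0,0],[0,0,0],0.6]]'; python3 d.py 0.453 -0.217 0.14
```

```text
time: 7.08
ee_pos: [0.4379, -0.2178, 0.1325]
tool_rot: [-0.004, 1.0, -0.021, -0.008]
contact_force: [-0.4, 0.2, -4.1]
gripper_width: 0.647
t 7.08 pos [ 0.438 -0.218  0.132] w 0.647 F [-0.424  0.203 -4.129]
turn deg [-0.493  0.979  0.207] shift cm now-axes [ 1.496 -0.154 -0.776] | in target axes [ 1.509 -0.152 -0.751]
```

Correct the position and tilt, then go down to just above the floor. The placed TCP height should be about 0.0165 (floor 0.006, plus 0.0105).

```bash
python3 -m pendant '[[[-0.5,1,0.2],[1.5,-0.1,2],0.6],[[0,0,0],[0,0,0],0.6]]'; python3 d.py 0.453 -0.217 0.0165;  python3 -m pendant '[[[0,0,0],[0,0,2.5],0.6],[[0,0,0],[0,0,2.5],0.6],[[0,0,0],[0,0,0],0.6]]'; python3 d.py 0.453 -0.217 0.0165
```

```text
time: 7.32
ee_pos: [0.4521, -0.2157, 0.1108]
tool_rot: [-0.001, 1.0, -0.023, -0.001]
contact_force: [-0.1, 0.1, -2.6]
gripper_width: 0.641
t 7.33 pos [ 0.452 -0.216  0.111] w 0.641 F [-0.096  0.113 -2.557]
turn deg [-0.112  0.062 -0.03 ] shift cm now-axes [0.102 0.14  9.428] | in target axes [0.092 0.121 9.428]
time: 7.7
ee_pos: [0.4527, -0.2138, 0.0609]
tool_rot: [-0.001, 1.0, -0.021, -0.001]
contact_force: [-0.8, -0.7, -2.1]
gripper_width: 0.643
t 7.7 pos [ 0.453 -0.214  0.061] w 0.643 F [-0.846 -0.685 -2.132]
turn deg [-0.137  0.083  0.172] shift cm now-axes [0.051 0.331 4.436] | in target axes [0.045 0.32  4.437]
```

```bash
python3 -m pendant '[[[-0.1,0.1,0.2],[0,0.3,2],0.6],[[0,0,0],[0,0,1.5],0.6],[[0,0,0],[0,0,0],0.6]]'; python3 d.py 0.453 -0.217 0.0165
python3 - <<'E'
from h import *
grab("side","s2");grab("top","t2")
a=cv2.imread("pics/s2.png");b=cv2.imread("pics/t2.png")
cv2.imwrite("pics/c2.png",np.hstack([cv2.resize(a[110:300,220:420],(400,380)),cv2.resize(b[170:360,240:440],(400,380))]))
E
```

```text
time: 8.07
ee_pos: [0.4548, -0.217, 0.028]
tool_rot: [0.001, 1.0, -0.022, 0.002]
contact_force: [0.2, -0.7, -2.7]
gripper_width: 0.643
t 8.07 pos [ 0.455 -0.217  0.028] w 0.643 F [ 0.187 -0.734 -2.742]
turn deg [ 0.082 -0.24   0.072] shift cm now-axes [-0.185  0.01   1.145] | in target axes [-0.181  0.012  1.146]
```

View pics/c2.png

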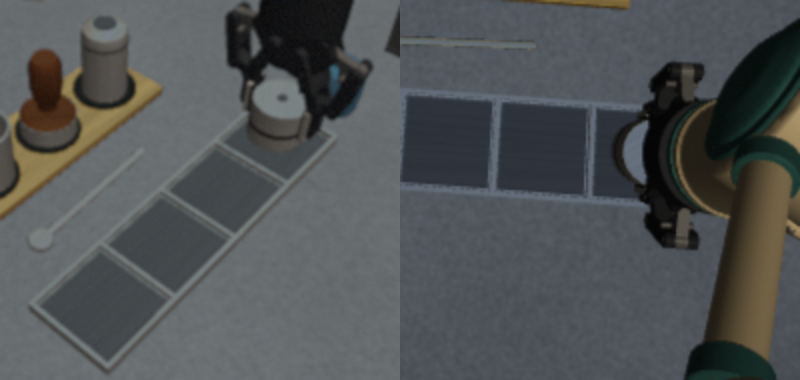

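The leveller hangs level over the rightmost pocket, seen in the side view at about (280,115) of the mosaic. Next I'll lower it and release.

```bash
python3 -m pendant '[[[0,-0.2,0],[-0.2,0,0.6],0.6],[[0,0,0],[0,0,0.4],0.6],[[0,0,0],[0,0,0],0.6]]'; python3 d.py 0.453 -0.217 0.0165
```

```text
time: 8.55
ee_pos: [0.4544, -0.218, 0.0196]
tool_rot: [0.002, 1.0, -0.022, 0.002]
contact_force: [-0.0, 0.7, -3.6]
gripper_width: 0.644
t 8.55 pos [ 0.454 -0.218  0.02 ] w 0.644 F [-0.012  0.711 -3.627]
turn deg [ 0.233 -0.274  0.071] shift cm now-axes [-0.141 -0.094  0.305] | in target axes [-0.14  -0.093  0.306]
```

```bash
python3 -m pendant '[[[0.2,-0.3,0],[-0.1,-0.1,0.3],0.6],[[0,0,0],[0,0,0.1],0.6]]'; python3 d.py 0.453 -0.217 0.0165
```

```text
time: 8.8
ee_pos: [0.4537, -0.2172, 0.0167]
tool_rot: [0.001, 1.0, -0.022, -0.0]
contact_force: [-4.3, 1.9, 13.4]
gripper_width: 0.641
t 8.8 pos [ 0.454 -0.217  0.017] w 0.641 F [-4.26   1.886 13.433]
turn deg [0.059 0.    0.073] shift cm now-axes [-0.066 -0.022  0.025] | in target axes [-0.066 -0.022  0.025]
```

```bash
python3 -m pendant '[[[0,0,0],[0,0,0],-1],[[0,0,0],[0,0,0],-1],[[0,0,0],[0,0,0],-1],[[0,0,0],[0,0,0],-1]]'; python3 d.py 0.64 0.0015 0.15;python3 -m pendant '[[[0,0,0],[0,0,-2],-1],[[0,0,0],[0,0,-3],-1],[[0,0,0],[0,0,-4],-1],[[0,0,0],[0,0,-4],-1],[[0,0,0],[0,0,-2],-1],[[0,0,0],[0,0,0],-1]]'; python3 d.py 0.638 0.0015 0.17
```

```text
time: 9.3
ee_pos: [0.4546, -0.2179, 0.0175]
tool_rot: [0.001, 1.0, -0.022, 0.001]
contact_force: [-0.5, -1.3, -0.2]
gripper_width: 0.998
t 9.3 pos [ 0.455 -0.218  0.017] w 0.998 F [-0.477 -1.327 -0.233]
turn deg [ 0.123 -0.112  0.068] shift cm now-axes [ 17.576 -22.706 -13.268] | in target axes [ 17.523 -22.756 -13.254]
time: 10.05
ee_pos: [0.4538, -0.2172, 0.1707]
tool_rot: [0.0, 1.0, -0.022, -0.0]
contact_force: [0.1, 0.2, -0.5]
gripper_width: 0.997
t 10.05 pos [ 0.454 -0.217  0.171] w 0.997 F [ 0.06   0.216 -0.524]
turn deg [0.033 0.031 0.064] shift cm now-axes [ 17.43  -22.664   0.052] | in target axes [ 17.405 -22.684   0.074]
```

```bash
python3 -m pendant '[[[0,0,0],[1.7,-2.2,0],-1],[[0,0,0],[2.6,-3.4,0],-1],[[0,0,0],[2.6,-3.4,0],-1],[[0,0,0],[2.6,-3.4,0],-1],[[0,0,0],[2.6,-3.4,0],-1],[[0,0,0],[2.6,-3.4,0],-1],[[0,0,0],[2,-2.6,0],-1],[[0,0,0],[0,0,0],-1],[[0,0,0],[0,0,0],-1]]'; python3 d.py 0.638 0.0015 0.12
python3 - <<'E'
from h import *
grab("side","s3");grab("top","t3")
a=cv2.imread("pics/s3.png");b=cv2.imread("pics/t3.png")
cv2.imwrite("pics/c3.png",np.hstack([cv2.resize(a[60:300,160:420],(400,369)),cv2.resize(b[90:330,160:420],(400,369))]))
E
```

```text
time: 11.18
ee_pos: [0.6293, 0.0001, 0.1547]
tool_rot: [-0.001, 1.0, -0.023, -0.011]
contact_force: [-0.4, -0.8, -0.1]
gripper_width: 0.999
t 11.18 pos [0.629 0.    0.155] w 0.999 F [-0.364 -0.752 -0.104]
turn deg [-0.093  1.267 -0.057] shift cm now-axes [ 0.941 -0.178  3.452] | in target axes [ 0.864 -0.183  3.472]
```

View pics/c3.png

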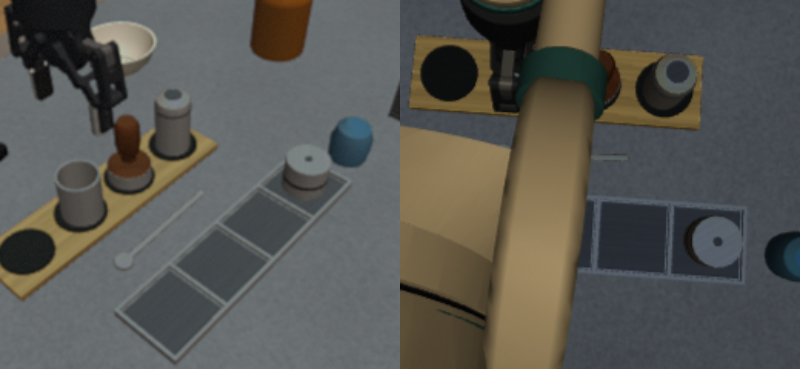

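The leveller stands in the rightmost pocket at (717,241) in the top half of the mosaic. Its bare rest is visible now too, so I'll measure both.

Run:
```python
from h import *
for n,(x0,y0,x1,y1) in (("top",(165,110,215,170)),("side",(155,195,205,245))):
    im=cv2.imread(f"pics/{n[0]}3.png");g=cv2.cvtColor(im,6)[y0:y1,x0:x1]
    cs,_=cv2.findContours((g<(35 if n=="top" else 45)).astype(np.uint8),0,1)
    c=max(cs,key=cv2.contourArea);e=cv2.fitEllipse(c);uv=np.array(e[0])+[x0,y0];print(n,e[1],uv,onz(n,uv,.015))
def dot(n,x0,y0,x1,y1,th):
    g=cv2.cvtColor(cv2.imread(f"pics/{n[0]}3.png"),6)[y0:y1,x0:x1];k,l,s,c=cv2.connectedComponentsWithStats((g<th).astype(np.uint8));return [(s[i,4],c[i]+[x0,y0]) for i in range(1,k)]
print(dot("top",360,238,375,254,80),dot("side",355,155,367,168,100))
```

```text
top (34.943115234375, 35.77048110961914) [191.5512 137.2056] [0.643  0.0884 0.015 ]
side (26.618101119995117, 35.79747009277344) [176.832  223.4468] [0.6413 0.0884 0.015 ]
[(np.int32(34), array([366.0294, 246.6176]))] [(np.int32(13), array([360.3077, 163.    ]))]
```

```bash
python3 - <<'E'
from h import *
print(tri((360.3,163),(366.03,246.6)),onz("top",(366.03,246.6),.052),onz("side",(360.3,163),.052))
E
python3 -m pendant '[[[0,1.2,0],[0.9,-0.2,0.8],-1],[[0,0,0],[0,0,0.8],-1],[[0,0,0],[0,0,0],-1]]'; python3 d.py 0.638 0.001 0.047
```

```text
(array([ 0.4547, -0.2175,  0.053 ]), np.float64(0.0013309808457875106)) [ 0.4552 -0.2174  0.052 ] [ 0.4545 -0.219   0.052 ]
time: 11.65
ee_pos: [0.6376, -0.0005, 0.138]
tool_rot: [-0.001, 1.0, -0.025, 0.0]
contact_force: [-0.4, -0.6, -0.5]
gripper_width: 1.0
t 11.65 pos [ 0.638 -0.001  0.138] w 1.0 F [-0.391 -0.563 -0.521]
turn deg [-0.087 -0.032 -0.267] shift cm now-axes [ 0.028 -0.141  9.097] | in target axes [ 0.034 -0.155  9.097]
```

```bash
python3 -m pendant '[[[0,0,-0.3],[0,-0.1,2],-1],[[0,0,0],[0,0,2.5],-1],[[0,0,0],[0,0,2],-1],[[0,0,0],[0,0,1.2],-1],[[0,0,0],[0,0,0],-1]]'; python3 d.py 0.638 0.001 0.037
```

```text
time: 12.28
ee_pos: [0.6387, -0.0005, 0.0603]
tool_rot: [-0.0, 1.0, -0.023, 0.002]
contact_force: [-0.7, 0.1, 0.3]
gripper_width: 1.001
t 12.28 pos [ 0.639 -0.001  0.06 ] w 1.001 F [-0.732  0.104  0.316]
turn deg [-0.062 -0.22  -0.03 ] shift cm now-axes [-0.081 -0.147  2.326] | in target axes [-0.072 -0.15   2.326]
```

```bash
python3 -m pendant '[[[0,-0.2,0],[-0.1,-0.2,1.5],-1],[[0,0,0],[0,0,0.6],-1],[[0,0,0],[0,0,0.2],-1]]'; python3 d.py 0.638 0.001 0.037; python3 -m pendant '[[[0,0,0],[0,0,0],0.6],[[0,0,0],[0,0,0],0.6],[[0,0,0],[0,0,0],0.6],[[0,0,0],[0,0,0],0.6],[[0,0,0],[0,0,0],0.6],[[0,0,0],[0,0,0],0.6]]' 30; python3 d.py 0.638 0.0015 0.037
```

```text
time: 12.65
ee_pos: [0.6391, 0.0016, 0.0375]
tool_rot: [-0.0, 1.0, -0.023, 0.002]
contact_force: [-0.4, -0.5, -0.2]
gripper_width: 0.999
t 12.65 pos [0.639 0.002 0.037] w 0.999 F [-0.433 -0.491 -0.157]
turn deg [-0.051 -0.198 -0.026] shift cm now-axes [-0.109  0.064  0.048] | in target axes [-0.109  0.063  0.048]
time: 13.4
ee_pos: [0.639, 0.0016, 0.0379]
tool_rot: [-0.0, 1.0, -0.023, 0.002]
contact_force: [0.7, 0.9, -0.7]
gripper_width: 0.611
t 13.4 pos [0.639 0.002 0.038] w 0.611 F [ 0.677  0.852 -0.7  ]
turn deg [-0.047 -0.197 -0.026] shift cm now-axes [-0.1    0.012  0.089] | in target axes [-0.1    0.012  0.09 ]
```

```bash
python3 -m pendant '[[[0,0,0],[0,0,-1.5],0.6],[[0,0,0],[0,0,-3],0.6],[[0,0,0],[0,0,-3],0.6],[[0,0,0],[0,0,-3],0.6],[[0,0,0],[0,0,-2.5],0.6],[[0,0,0],[0,0,0],0.6]]'; python3 d.py 0.457 -0.132 0.15
```

```text
time: 14.15
ee_pos: [0.6391, 0.0014, 0.1762]
tool_rot: [-0.0, 1.0, -0.023, 0.003]
contact_force: [-0.7, 0.4, -2.2]
gripper_width: 0.61
t 14.15 pos [0.639 0.001 0.176] w 0.61 F [-0.708  0.376 -2.238]
turn deg [-0.037 -0.382 -0.023] shift cm now-axes [-17.593  14.166   2.492] | in target axes [-17.581  14.157   2.618]
```

```bash
python3 -m pendant '[[[0,-0.4,0],[-2,1.6,0],0.6],[[0,0,0],[-3,2.4,0.2],0.6],[[0,0,0],[-3,2.4,0.2],0.6],[[0,0,0],[-3,2.4,0.2],0.6],[[0,0,0],[-3,2.4,0.2],0.6],[[0,0,0],[-2,1.7,0.2],0.6],[[0,0,0],[-1,0.7,0],0.6],[[0,0,0],[0,0,0],0.6]]'; python3 d.py 0.457 -0.132 0.04
```

```text
time: 15.15
ee_pos: [0.4539, -0.1281, 0.1598]
tool_rot: [-0.002, 1.0, -0.022, -0.005]
contact_force: [0.7, -0.9, -2.4]
gripper_width: 0.613
t 15.15 pos [ 0.454 -0.128  0.16 ] w 0.613 F [ 0.72  -0.949 -2.417]
turn deg [-0.202  0.528  0.046] shift cm now-axes [ 0.44   0.417 11.979] | in target axes [ 0.33   0.375 11.984]
```

```bash
python3 -m pendant '[[[-0.2,0.5,0],[0.4,0.4,2],0.6],[[0,0,0],[0,0,3],0.6],[[0,0,0],[0,0,3],0.6],[[0,0,0],[0,0,2.5],0.6],[[0,0,0],[0,0,1],0.6],[[0,0,0],[0,0,0],0.6]]'; python3 d.py 0.457 -0.132 0.029
```

```text
time: 15.9
ee_pos: [0.4661, -0.1304, 0.0425]
tool_rot: [0.0, 1.0, -0.021, 0.004]
contact_force: [-0.0, -0.1, -0.7]
gripper_width: 0.614
t 15.9 pos [ 0.466 -0.13   0.042] w 0.614 F [-0.005 -0.115 -0.716]
turn deg [-0.001 -0.512  0.217] shift cm now-axes [-0.915  0.201  1.339] | in target axes [-0.902  0.204  1.347]
```

```bash
python3 -m pendant '[[[0,-0.5,0.2],[-0.9,0.2,0.4],0.6],[[0,0,0],[0,0,0.3],0.6],[[0,0,0],[0,0,0],0.6]]'; python3 d.py 0.457 -0.132 0.029
```

```text
time: 16.27
ee_pos: [0.4583, -0.1326, 0.0369]
tool_rot: [0.001, 1.0, -0.023, 0.002]
contact_force: [0.1, -0.3, -1.4]
gripper_width: 0.615
t 16.27 pos [ 0.458 -0.133  0.037] w 0.615 F [ 0.129 -0.27  -1.352]
turn deg [ 0.09  -0.217  0.02 ] shift cm now-axes [-0.135 -0.059  0.792] | in target axes [-0.132 -0.058  0.792]
```

```bash
python3 -m pendant '[[[0,-0.2,0],[-0.1,0,0.6],0.6],[[0,0,0],[0,0,0.2],0.6],[[0,0,0],[0,0,0],0.6]]'; python3 d.py 0.457 -0.132 0.029
```

```text
time: 16.65
ee_pos: [0.4577, -0.1329, 0.029]
tool_rot: [0.001, 1.0, -0.023, 0.001]
contact_force: [0.5, -0.4, -2.2]
gripper_width: 0.615
t 16.65 pos [ 0.458 -0.133  0.029] w 0.615 F [ 0.548 -0.371 -2.155]
turn deg [ 0.119 -0.089 -0.004] shift cm now-axes [-0.075 -0.088 -0.002] | in target axes [-0.075 -0.088 -0.002]
```

```bash
python3 -m pendant '[[[0,0,0],[0,0,0.2],0.6],[[0,0,0],[0,0,0],0.6]]'; python3 d.py 0.457 -0.132 0.029
```

```text
time: 16.9
ee_pos: [0.4582, -0.1332, 0.0294]
tool_rot: [0.001, 1.0, -0.023, 0.001]
contact_force: [0.2, 0.4, -2.6]
gripper_width: 0.609
t 16.9 pos [ 0.458 -0.133  0.029] w 0.609 F [ 0.189  0.36  -2.602]
turn deg [ 0.156 -0.156  0.   ] shift cm now-axes [-0.123 -0.117  0.037] | in target axes [-0.123 -0.117  0.038]
```

```bash
python3 -m pendant '[[[0,0,0],[0,0,0.3],0.6],[[0,0,0],[0,0,0.1],0.6]]'; python3 d.py 0.457 -0.132 0.029
```

```text
time: 17.15
ee_pos: [0.4585, -0.1335, 0.0288]
tool_rot: [0.002, 1.0, -0.023, 0.002]
contact_force: [-1.1, 0.5, 3.6]
gripper_width: 0.613
t 17.15 pos [ 0.458 -0.133  0.029] w 0.613 F [-1.083  0.509  3.602]
turn deg [ 0.195 -0.209  0.003] shift cm now-axes [-0.155 -0.143 -0.022] | in target axes [-0.155 -0.143 -0.021]
```

Contact on the floor (upward force). Release and rise.

```bash
python3 -m pendant '[[[0,0,0],[0,0,0],-1],[[0,0,0],[0,0,0],-1],[[0,0,0],[0,0,0],-1],[[0,0,0],[0,0,0],-1],[[0,0,0],[0,0,-2],-1],[[0,0,0],[0,0,-3],-1],[[0,0,0],[0,0,-4],-1],[[0,0,0],[0,0,-4],-1],[[0,0,0],[0,0,-1.5],-1],[[0,0,0],[0,0,0],-1]]'; python3 d.py 0.634 -0.0825 0.17
```

```text
time: 18.4
ee_pos: [0.4578, -0.1329, 0.1761]
tool_rot: [0.001, 1.0, -0.023, 0.0]
contact_force: [0.3, 0.1, 0.2]
gripper_width: 1.002
t 18.4 pos [ 0.458 -0.133  0.176] w 1.002 F [0.25  0.102 0.178]
turn deg [ 0.131 -0.054  0.003] shift cm now-axes [17.373 -5.836  0.614] | in target axes [17.373 -5.835  0.611]
```

```bash
python3 -m pendant '[[[0,0,0],[2.2,-0.7,0],-1],[[0,0,0],[3.3,-1.1,0],-1],[[0,0,0],[3.3,-1.1,0],-1],[[0,0,0],[3.3,-1.1,0],-1],[[0,0,0],[3.3,-1.1,0],-1],[[0,0,0],[1.5,-0.5,0],-1],[[0,0,0],[0.5,-0.1,0],-1],[[0,0,0],[0,0,0],-1]]'; python3 d.py 0.634 -0.082 0.061
python3 - <<'E'
from h import *
grab("side","s4");grab("top","t4")
a=cv2.imread("pics/s4.png");b=cv2.imread("pics/t4.png")
cv2.imwrite("pics/c4.png",np.hstack([cv2.resize(a[60:300,160:420],(400,369)),cv2.resize(b[90:330,160:420],(400,369))]))
E
```

```text
time: 19.4
ee_pos: [0.6327, -0.0819, 0.1647]
tool_rot: [-0.0, 1.0, -0.023, -0.009]
contact_force: [-0.1, -0.0, 0.8]
gripper_width: 1.002
t 19.4 pos [ 0.633 -0.082  0.165] w 1.002 F [-0.07  -0.009  0.806]
turn deg [-0.016  0.998 -0.077] shift cm now-axes [ 0.312  0.011 10.366] | in target axes [ 0.132  0.008 10.37 ]
```

View pics/c4.png

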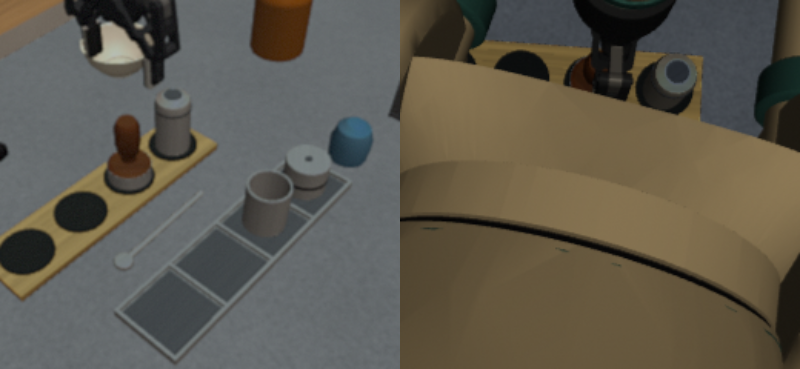

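The cup stands upright in its pocket at (268,205) in the side half of the mosaic, and the tamper is under the gripper at (128,155). Next I'll go down to the handle.

```bash
python3 -m pendant '[[[0,1,0],[0.2,0,1.5],-1],[[0,0,0],[0,0,2],-1],[[0,0,0],[0,0,2],-1],[[0,0,0],[0,0,1.5],-1],[[0,0,0],[0,0,0],-1]]'; python3 d.py 0.634 -0.082 0.061
```

```text
time: 20.12
ee_pos: [0.6309, -0.084, 0.0962]
tool_rot: [0.001, 1.0, -0.025, 0.002]
contact_force: [-0.6, 0.4, 1.1]
gripper_width: 0.998
t 20.12 pos [ 0.631 -0.084  0.096] w 0.998 F [-0.576  0.443  1.133]
turn deg [ 0.061 -0.176 -0.26 ] shift cm now-axes [ 0.286 -0.222  3.525] | in target axes [ 0.298 -0.217  3.525]
```

```bash
python3 -m pendant '[[[0,-0.2,-0.3],[0.3,-0.2,1.5],-1],[[0,0,0],[0,0,1.2],-1],[[0,0,0],[0,0,0.5],-1],[[0,0,0],[0,0,0],-1]]'; python3 d.py 0.634 -0.082 0.061
```

```text
time: 20.62
ee_pos: [0.6352, -0.0824, 0.0634]
tool_rot: [0.001, 1.0, -0.022, 0.001]
contact_force: [-0.1, 0.1, 0.3]
gripper_width: 1.001
t 20.62 pos [ 0.635 -0.082  0.063] w 1.001 F [-0.139  0.076  0.34 ]
turn deg [ 0.089 -0.105  0.06 ] shift cm now-axes [-0.126 -0.032  0.243] | in target axes [-0.125 -0.031  0.243]
```

```bash
python3 -m pendant '[[[0,0,0],[-0.1,0,0.2],0],[[0,0,0],[0,0,0],0],[[0,0,0],[0,0,0],0],[[0,0,0],[0,0,0],0]]' 30; python3 d.py 0.634 -0.082 0.061;  python3 - <<'E'
from h import *
a=grab("side","s5");b=grab("top","t5")
cv2.imwrite("pics/c5.png",np.hstack([cv2.resize(a[80:220,190:310],(400,467)),cv2.resize(b[90:210,220:360],(400,343+124))]))
E
```

```text
time: 21.12
ee_pos: [0.6349, -0.0825, 0.0623]
tool_rot: [0.001, 1.0, -0.022, 0.002]
contact_force: [0.6, 1.1, 0.6]
gripper_width: 0.501
t 21.12 pos [ 0.635 -0.083  0.062] w 0.501 F [0.623 1.118 0.647]
turn deg [ 0.113 -0.214  0.061] shift cm now-axes [-0.091 -0.046  0.129] | in target axes [-0.091 -0.046  0.13 ]
```

View pics/c5.png

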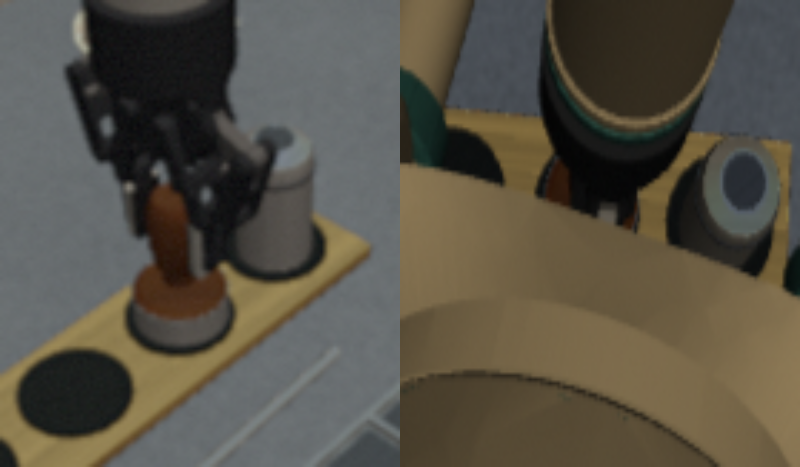

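The handle, at about (172,235) in the left half, sits between the half-closed pads. I'll close fully.

```bash
python3 -m pendant '[[[0,0,0],[0,0,0],0.6],[[0,0,0],[0,0,0],0.6],[[0,0,0],[0,0,0],0.6],[[0,0,0],[0,0,0],0.6],[[0,0,0],[0,0,0],0.6]]' 50; python3 d.py 0.634 -0.082 0.061;  python3 -m pendant '[[[0,0,0],[0,0,-1],0.6],[[0,0,0],[0,0,-2],0.6],[[0,0,0],[0,0,0],0.6]]'; python3 d.py 0.634 -0.082 0.061
python3 - <<'E'
from h import *
a=grab("side","s6")
cv2.imwrite("pics/c6.png",cv2.resize(a[60:220,170:330],(600,600)))
E
```

```text
time: 21.85
ee_pos: [0.6346, -0.0825, 0.0625]
tool_rot: [0.001, 1.0, -0.022, 0.002]
contact_force: [0.5, 0.4, 0.8]
gripper_width: 0.369
t 21.85 pos [ 0.635 -0.082  0.062] w 0.369 F [0.53  0.383 0.78 ]
turn deg [ 0.114 -0.197  0.062] shift cm now-axes [-0.067 -0.044  0.149] | in target axes [-0.067 -0.044  0.149]
time: 22.22
ee_pos: [0.6334, -0.0821, 0.0919]
tool_rot: [0.001, 1.0, -0.022, -0.0]
contact_force: [0.2, -0.4, -4.0]
gripper_width: 0.374
t 22.23 pos [ 0.633 -0.082  0.092] w 0.374 F [ 0.165 -0.364 -3.957]
turn deg [0.067 0.012 0.059] shift cm now-axes [ 0.06  -0.017  3.092] | in target axes [ 0.059 -0.014  3.092]
```

View pics/c6.png

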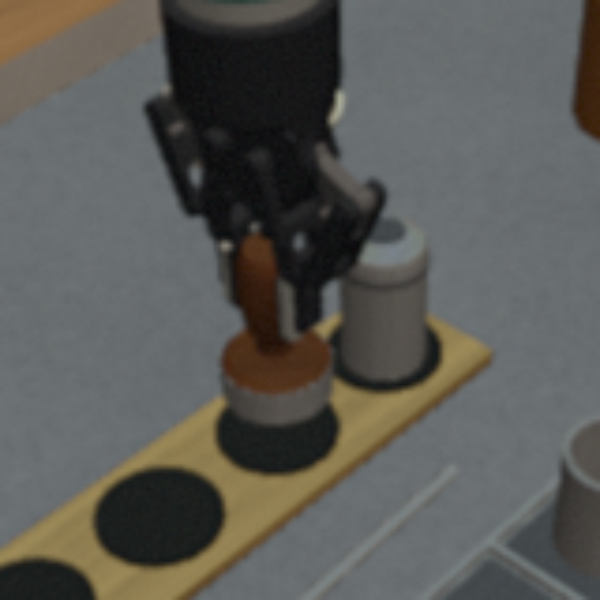

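```bash
python3 -m pendant '[[[0,0,0],[0,0,-2.5],0.6],[[0,0,0],[0,0,-3],0.6],[[0,0,0],[0,0,-2],0.6],[[0,0,0],[-1.5,-0.3,0],0.6],[[0,0,0],[-2.5,-0.6,0],0.6],[[0,0,0],[-3,-0.7,0.2],0.6],[[0,0,0],[-3,-0.7,0.2],0.6],[[0,0,0],[-3,-0.7,0.2],0.6],[[0,0,0],[-2.2,-0.6,0.2],0.6],[[0,0,0],[-1.2,-0.3,0.2],0.6],[[0,0,0],[-0.4,0,0],0.6],[[0,0,0],[0,0,0],0.6]]'; python3 d.py 0.4605 -0.047 0.0535
```

```text
time: 23.78
ee_pos: [0.4428, -0.0297, 0.1438]
tool_rot: [-0.003, 1.0, -0.022, -0.019]
contact_force: [1.4, -0.6, -3.1]
gripper_width: 0.373
t 23.77 pos [ 0.443 -0.03   0.144] w 0.373 F [ 1.358 -0.579 -3.114]
turn deg [-0.327  2.129  0.065] shift cm now-axes [2.179 1.698 8.943] | in target axes [1.847 1.645 9.028]
```

```bash
python3 -m pendant '[[[-0.3,2.1,0],[1.8,1.6,0.5],0.6],[[0,0,0],[0,0,0],0.6]]'; python3 d.py 0.4605 -0.047 0.0535; python3 -m pendant '[[[0,0,0],[0,0,2],0.6],[[0,0,0],[0,0,2.5],0.6],[[0,0,0],[0,0,1],0.6],[[0,0,0],[0,0,0],0.6]]'; python3 d.py 0.4605 -0.047 0.0535
```

```text
time: 24.02
ee_pos: [0.4623, -0.0474, 0.138]
tool_rot: [0.0, 1.0, -0.022, 0.001]
contact_force: [-0.3, 0.1, -3.8]
gripper_width: 0.368
t 24.02 pos [ 0.462 -0.047  0.138] w 0.368 F [-0.328  0.117 -3.836]
turn deg [-0.003 -0.147  0.056] shift cm now-axes [-0.207 -0.033  8.454] | in target axes [-0.186 -0.033  8.455]
time: 24.52
ee_pos: [0.465, -0.0474, 0.0825]
tool_rot: [-0.0, 1.0, -0.023, 0.002]
contact_force: [-0.0, -0.5, -3.6]
gripper_width: 0.372
t 24.52 pos [ 0.465 -0.047  0.083] w 0.372 F [-0.048 -0.544 -3.555]
turn deg [-0.055 -0.208 -0.015] shift cm now-axes [-0.46  -0.017  2.903] | in target axes [-0.449 -0.02   2.904]
```

```bash
python3 -m pendant '[[[0,-0.2,0],[-0.5,0,1.3],0.6],[[0,0,0],[0,0,0.9],0.6],[[0,0,0],[0,0,0],0.6]]'; python3 d.py 0.4605 -0.047 0.0535
python3 - <<'E'
from h import *
a=grab("side","s7");b=grab("top","t7")
cv2.imwrite("pics/c7.png",cv2.resize(a[110:300,220:410],(600,600)))
E
```

```text
time: 24.9
ee_pos: [0.4608, -0.0472, 0.0604]
tool_rot: [-0.0, 1.0, -0.023, 0.001]
contact_force: [-0.8, -0.5, -3.2]
gripper_width: 0.37
t 24.9 pos [ 0.461 -0.047  0.06 ] w 0.37 F [-0.839 -0.528 -3.216]
turn deg [-0.031 -0.135 -0.009] shift cm now-axes [-0.037 -0.023  0.688] | in target axes [-0.035 -0.023  0.688]
```

View pics/c7.png

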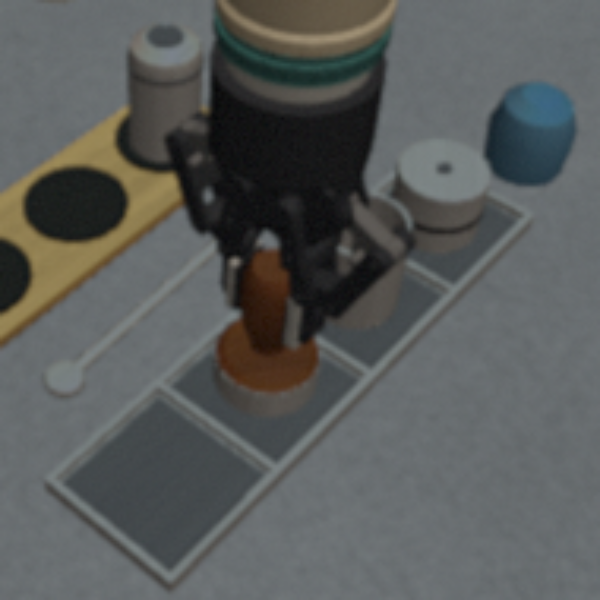

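The tamper hangs upright over the second pocket, with its base at (268,365). Next I'll lower it the last 7 mm.

```bash
python3 -m pendant '[[[0,-0.1,0],[0,0,0.5],0.6],[[0,0,0],[0,0,0.2],0.6],[[0,0,0],[0,0,0],0.6]]'; python3 d.py 0.4605 -0.047 0.0535
```

```text
time: 25.38
ee_pos: [0.462, -0.0475, 0.0541]
tool_rot: [0.0, 1.0, -0.023, 0.002]
contact_force: [-0.8, -0.2, -3.2]
gripper_width: 0.369
t 25.38 pos [ 0.462 -0.048  0.054] w 0.369 F [-0.763 -0.151 -3.235]
turn deg [ 0.    -0.185 -0.01 ] shift cm now-axes [-0.153 -0.047  0.062] | in target axes [-0.152 -0.047  0.062]
```

```bash
python3 -m pendant '[[[0,-0.2,0],[0,0,0.2],0.6],[[0,0,0],[0,0,0.1],0.6]]'; python3 d.py 0.4605 -0.047 0.0535
```

```text
time: 25.62
ee_pos: [0.4622, -0.0475, 0.0535]
tool_rot: [0.0, 1.0, -0.023, 0.0]
contact_force: [-2.0, 1.1, 5.4]
gripper_width: 0.369
t 25.62 pos [ 0.462 -0.048  0.053] w 0.369 F [-2.003  1.146  5.416]
turn deg [ 0.009 -0.012 -0.003] shift cm now-axes [-0.172 -0.045 -0.002] | in target axes [-0.172 -0.045 -0.002]
```

```bash
python3 -m pendant '[[[0,0,0],[0,0,0],-1],[[0,0,0],[0,0,0],-1],[[0,0,0],[0,0,0],-1],[[0,0,0],[0,0,0],-1],[[0,0,0],[0,0,0],-1],[[0,0,0],[0,0,-2],-1],[[0,0,0],[0,0,-3],-1],[[0,0,0],[0,0,-3],-1],[[0,0,0],[0,0,-2.5],-1],[[0,0,0],[0,0,-1],-1],[[0,0,0],[0,0,0],-1]]'; python3 d.py 0.630 -0.165 0.16
```

```text
time: 27.0
ee_pos: [0.4625, -0.0477, 0.1714]
tool_rot: [0.0, 1.0, -0.023, 0.0]
contact_force: [-0.8, 0.3, -0.8]
gripper_width: 1.0
t 27.0 pos [ 0.462 -0.048  0.171] w 1.0 F [-0.824  0.321 -0.768]
turn deg [ 0.013 -0.022 -0.015] shift cm now-axes [17.269 10.957  1.148] | in target axes [17.267 10.962  1.138]
```

```bash
python3 -m pendant '[[[0,0,0],[2,1.3,0],-1],[[0,0,0],[3,1.9,0],-1],[[0,0,0],[3,1.9,0],-1],[[0,0,0],[3,1.9,0],-1],[[0,0,0],[3,1.9,0],-1],[[0,0,0],[2,1.3,0],-1],[[0,0,0],[0.8,0.5,0],-1],[[0,0,0],[0,0,0],-1]]'; python3 d.py 0.630 -0.165 0.046
python3 - <<'E'
from h import *
a=grab("side","s8");b=grab("top","t8")
cv2.imwrite("pics/c8.png",cv2.resize(a[60:300,200:420],(655,600)))
E
```

```text
time: 28.0
ee_pos: [0.6233, -0.163, 0.1569]
tool_rot: [-0.004, 1.0, -0.023, -0.01]
contact_force: [-0.0, 0.9, -0.1]
gripper_width: 0.997
t 28.0 pos [ 0.623 -0.163  0.157] w 0.997 F [-0.039  0.883 -0.087]
turn deg [-0.389  1.205  0.012] shift cm now-axes [ 0.911  0.248 11.077] | in target axes [ 0.678  0.173 11.095]
```

View pics/c8.png

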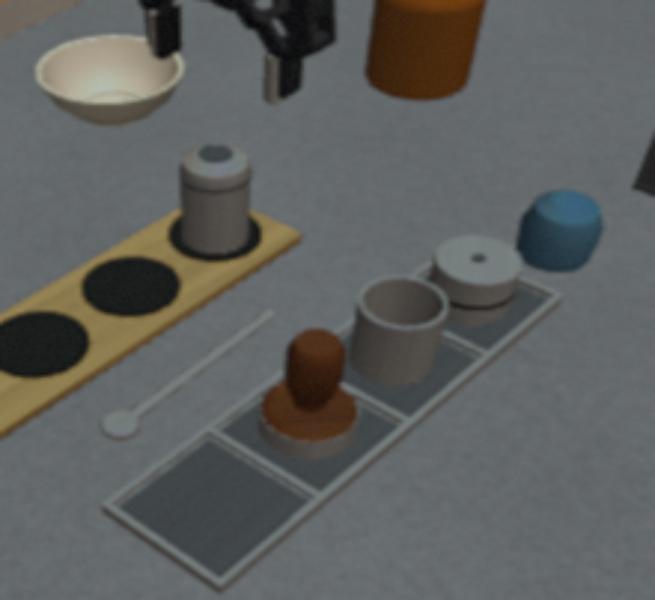

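The tamper (310,400), cup (400,335) and leveller (478,275) all stand in their pockets. Next is the shaker.

```bash
python3 -m pendant '[[[-0.4,1.2,0],[0.7,0.2,1.5],-1],[[0,0,0],[0,0,2],-1],[[0,0,0],[0,0,1.5],-1],[[0,0,0],[0,0,0],-1]]'; python3 d.py 0.630 -0.165 0.046
```

```text
time: 28.6
ee_pos: [0.6268, -0.1619, 0.1077]
tool_rot: [-0.0, 1.0, -0.021, 0.0]
contact_force: [-0.3, -0.2, 0.9]
gripper_width: 1.001
t 28.6 pos [ 0.627 -0.162  0.108] w 1.001 F [-0.263 -0.184  0.907]
turn deg [-0.006 -0.034  0.145] shift cm now-axes [0.333 0.297 6.17 ] | in target axes [0.338 0.296 6.17 ]
```

```bash
python3 -m pendant '[[[0,0,0.1],[0.3,0.3,2],-1],[[0,0,0],[0,0,2],-1],[[0,0,0],[0,0,1.3],-1],[[0,0,0],[0,0,0.3],-1],[[0,0,0],[0,0,0],-1]]'; python3 d.py 0.630 -0.165 0.046
```

```text
time: 29.22
ee_pos: [0.632, -0.1653, 0.0545]
tool_rot: [0.001, 1.0, -0.022, 0.004]
contact_force: [0.1, -0.2, -0.3]
gripper_width: 0.998
t 29.23 pos [ 0.632 -0.165  0.055] w 0.998 F [ 0.085 -0.229 -0.268]
turn deg [ 0.114 -0.428  0.081] shift cm now-axes [-0.203 -0.022  0.853] | in target axes [-0.196 -0.02   0.855]
```

```bash
python3 -m pendant '[[[0,-0.4,0],[-0.2,0,0.6],-1],[[0,0,0],[0,0,0.3],-1],[[0,0,0],[0,0,0],-1]]'; python3 d.py 0.630 -0.165 0.046; python3 -m pendant '[[[0,0,0],[0,0,0],0.6],[[0,0,0],[0,0,0],0.6],[[0,0,0],[0,0,0],0.6],[[0,0,0],[0,0,0],0.6],[[0,0,0],[0,0,0],0.6],[[0,0,0],[0,0,0],0.6]]' 40; python3 d.py 0.630 -0.165 0.046
```

```text
time: 29.6
ee_pos: [0.6307, -0.1655, 0.0464]
tool_rot: [0.001, 1.0, -0.022, 0.001]
contact_force: [0.7, -0.4, 0.1]
gripper_width: 0.999
t 29.6 pos [ 0.631 -0.165  0.046] w 0.999 F [ 0.682 -0.419  0.065]
turn deg [ 0.158 -0.135  0.082] shift cm now-axes [-0.074 -0.046  0.037] | in target axes [-0.074 -0.046  0.038]
time: 30.35
ee_pos: [0.631, -0.1656, 0.0469]
tool_rot: [0.002, 1.0, -0.022, 0.002]
contact_force: [0.4, 0.3, 0.4]
gripper_width: 0.547
t 30.35 pos [ 0.631 -0.166  0.047] w 0.547 F [0.435 0.324 0.363]
turn deg [ 0.178 -0.176  0.085] shift cm now-axes [-0.1   -0.059  0.094] | in target axes [-0.1   -0.059  0.094]
```

```bash
python3 -m pendant '[[[0,0,0],[0,0,-1.5],0.6],[[0,0,0],[0,0,-3],0.6],[[0,0,0],[0,0,-3],0.6],[[0,0,0],[0,0,-3],0.6],[[0,0,0],[0,0,-2.5],0.6],[[0,0,0],[0,0,0],0.6]]'; python3 d.py 0.4645 0.038 0.16
```

```text
time: 31.1
ee_pos: [0.6299, -0.1648, 0.183]
tool_rot: [0.001, 1.0, -0.022, 0.001]
contact_force: [-0.6, -1.2, -2.2]
gripper_width: 0.549
t 31.1 pos [ 0.63  -0.165  0.183] w 0.549 F [-0.596 -1.211 -2.169]
turn deg [ 0.148 -0.112  0.086] shift cm now-axes [-17.422 -19.546   2.216] | in target axes [-17.447 -19.514   2.301]
```

```bash
python3 -m pendant '[[[0,0,0],[-1.7,-1.9,0],0.6],[[0,0,0],[-2.6,-3,0.2],0.6],[[0,0,0],[-2.6,-3,0.2],0.6],[[0,0,0],[-2.6,-3,0.2],0.6],[[0,0,0],[-2.6,-3,0.2],0.6],[[0,0,0],[-2.2,-2.6,0.2],0.6],[[0,0,0],[-1.2,-1.4,0.2],0.6],[[0,0,0],[-0.5,-0.6,0],0.6],[[0,0,0],[0,0,0],0.6]]'; python3 d.py 0.4645 0.038 0.038
```

```text
time: 32.22
ee_pos: [0.4689, 0.0323, 0.1624]
tool_rot: [0.001, 1.0, -0.023, -0.005]
contact_force: [0.9, -0.0, -2.1]
gripper_width: 0.551
t 32.23 pos [0.469 0.032 0.162] w 0.551 F [ 0.949 -0.015 -2.1  ]
turn deg [ 0.079  0.568 -0.017] shift cm now-axes [-0.344 -0.568 12.441] | in target axes [-0.467 -0.551 12.438]
```

```bash
python3 -m pendant '[[[0,0.6,0],[-0.5,-0.6,2],0.6],[[0,0,0],[0,0,3],0.6],[[0,0,0],[0,0,3],0.6],[[0,0,0],[0,0,2],0.6],[[0,0,0],[0,0,0.5],0.6],[[0,0,0],[0,0,0],0.6]]'; python3 d.py 0.4645 0.038 0.038
```

```text
time: 32.98
ee_pos: [0.4738, 0.0331, 0.056]
tool_rot: [0.002, 1.0, -0.025, 0.006]
contact_force: [-0.9, -0.6, -0.9]
gripper_width: 0.552
t 32.98 pos [0.474 0.033 0.056] w 0.552 F [-0.878 -0.612 -0.916]
turn deg [ 0.26  -0.679 -0.261] shift cm now-axes [-0.973 -0.451  1.785] | in target axes [-0.949 -0.447  1.798]
```

```bash
python3 -m pendant '[[[0.2,-0.7,-0.2],[-0.9,-0.5,0.5],0.6],[[0,0,0],[0,0,0.5],0.6],[[0,0,0],[0,0,0],0.6]]'; python3 d.py 0.4645 0.038 0.038
python3 - <<'E'
from h import *
a=grab("side","s9")
cv2.imwrite("pics/c9.png",cv2.resize(a[90:300,200:410],(600,600)))
E
```

```text
time: 33.35
ee_pos: [0.4663, 0.0386, 0.0469]
tool_rot: [0.001, 1.0, -0.023, 0.001]
contact_force: [0.5, -0.3, -2.0]
gripper_width: 0.547
t 33.35 pos [0.466 0.039 0.047] w 0.547 F [ 0.49  -0.252 -2.001]
turn deg [ 0.054 -0.163 -0.058] shift cm now-axes [-0.18   0.064  0.894] | in target axes [-0.177  0.065  0.894]
```

View pics/c9.png

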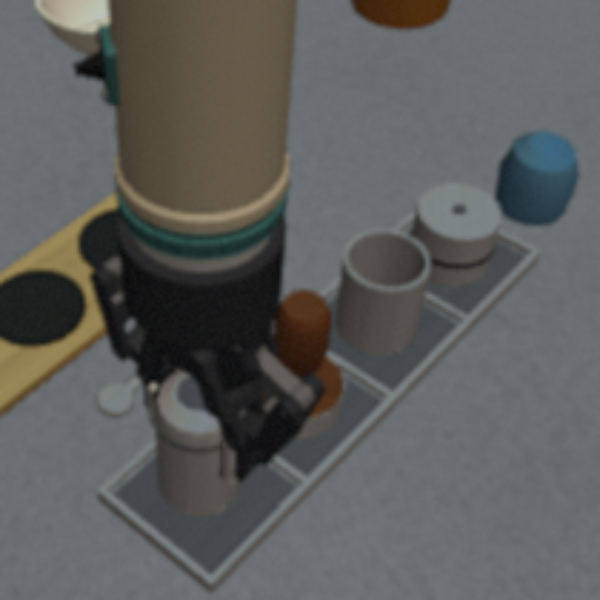

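The shaker hangs upright over the leftmost pocket at (197,455). Next I'll lower it and release.

```bash
python3 -m pendant '[[[0,-0.2,0],[-0.2,0,0.6],0.6],[[0,0,0],[0,0,0.3],0.6],[[0,0,0],[0,0,0],0.6]]'; python3 d.py 0.4645 0.038 0.038; python3 -m pendant '[[[0,0,0],[0,0,0.2],0.6],[[0,0,0],[0,0,0.1],0.6]]'; python3 d.py 0.4645 0.038 0.038
```

```text
time: 33.78
ee_pos: [0.4647, 0.0387, 0.0379]
tool_rot: [0.001, 1.0, -0.023, 0.0]
contact_force: [0.6, -0.1, -0.7]
gripper_width: 0.549
t 33.77 pos [0.465 0.039 0.038] w 0.549 F [ 0.561 -0.136 -0.741]
turn deg [ 0.057 -0.031 -0.047] shift cm now-axes [-0.012  0.07  -0.01 ] | in target axes [-0.013  0.07  -0.01 ]
time: 34.02
ee_pos: [0.4646, 0.0388, 0.0379]
tool_rot: [0.001, 1.0, -0.023, 0.0]
contact_force: [-1.4, -0.5, 3.3]
gripper_width: 0.549
t 34.02 pos [0.465 0.039 0.038] w 0.549 F [-1.401 -0.521  3.257]
turn deg [ 0.061 -0.05  -0.031] shift cm now-axes [-0.01   0.078 -0.014] | in target axes [-0.01   0.078 -0.014]
```

Contact. I'll open, rise, and pull back so the top camera can see everything.

```bash
python3 -m pendant '[[[0,0,0],[0,0,0],-1],[[0,0,0],[0,0,0],-1],[[0,0,0],[0,0,0],-1],[[0,0,0],[0,0,0],-1],[[0,0,0],[0,0,0],-1],[[0,0,0],[0,0,-2],-1],[[0,0,0],[0,0,-3],-1],[[0,0,0],[0,0,-4],-1],[[0,0,0],[0,0,-4],-1],[[0,0,0],[0,0,-3],-1],[[0,0,0],[0,0,0],-1]]'; python3 -m pendant '[[[0,0,0],[0,-3,0],-1],[[0,0,0],[-1.5,-4.5,0],-1],[[0,0,0],[-2,-4.5,0],-1],[[0,0,0],[-2,-4.5,0],-1],[[0,0,0],[-2,-4.5,0],-1],[[0,0,0],[-2,-4.5,0],-1],[[0,0,0],[-2,-4.5,0],-1],[[0,0,0],[-1,-2.5,0],-1],[[0,0,0],[0,0,0],-1]]'
python3 - <<'E'
from h import *
a=grab("side","s10");b=grab("top","t10")
cv2.imwrite("pics/c10.png",np.hstack([cv2.resize(a[90:300,200:410],(400,400)),cv2.resize(b[90:290,190:390],(400,400))]))
E
```

```text
time: 35.4
ee_pos: [0.4646, 0.0388, 0.2018]
tool_rot: [0.001, 1.0, -0.023, -0.0]
contact_force: [-0.4, 0.5, 0.4]
gripper_width: 0.997
time: 36.52
ee_pos: [0.347, 0.3763, 0.1884]
tool_rot: [0.005, 1.0, -0.025, -0.008]
contact_force: [0.0, 0.7, -0.5]
gripper_width: 0.998
```

View pics/c10.png

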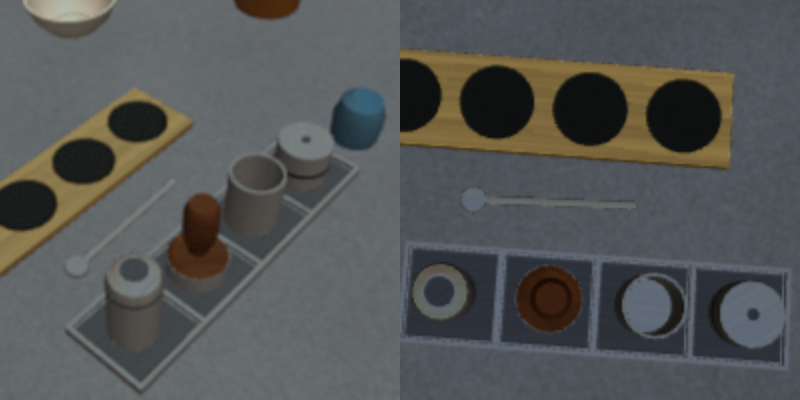

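All four tools stand in order: shaker, tamper, cup, leveller. The tamper's handle is concentric with its base in the top view. Last, I'll check centres and heights.

Run:
```python
from h import *
t=cv2.cvtColor(cv2.imread("pics/t10.png"),6);s=cv2.cvtColor(cv2.imread("pics/s10.png"),6)
def big(g,x0,y0,x1,y1,th):
    k,l,st,c=cv2.connectedComponentsWithStats((g[y0:y1,x0:x1]<th).astype(np.uint8));b=[(st[i,4],*(c[i]+[x0,y0]).round(1)) for i in range(1,k)]
    return max(b)
for nm,T,S in(("shaker .090",(203,228,218,243,85),(262,225,279,238,105)),("leveller .052",(360,238,374,254,80),(355,155,367,168,100))):
    a,b=big(t,*T),big(s,*S);print(nm,a,b,tri(b[1:],a[1:]),onz("top",a[1:],float(nm.split()[1])))
# tamper handle / cup by zoom
print("tamper handle top .096",onz("top",(190+551/2,90+297/2),.090))
print("cup rim .068",onz("top",(190+653/2-200,90+305/2),.068) , "tamper",onz("top",(190+151/2,90+297/2),.09), "cup",onz("top",(190+253/2,90+305/2),.068))
print("tri cup rim",tri((200+257*.525,90+174*.525),(190+253/2,90+305/2)))
print(manip.state()["time"],manip.state()["joint_vel"])
```

```text
shaker .090 (np.int32(180), np.float64(209.3), np.float64(235.2)) (np.int32(179), np.float64(269.5), np.float64(230.8)) (array([0.4658, 0.0398, 0.092 ]), np.float64(0.00039356827706475207)) [0.466  0.0402 0.09  ]
leveller .052 (np.int32(29), np.float64(366.3), np.float64(246.6)) (np.int32(14), np.float64(360.4), np.float64(162.9)) (array([ 0.4547, -0.218 ,  0.0529]), np.float64(0.0013039087036726743)) [ 0.4552 -0.2179  0.052 ]
tamper handle top .096 [ 0.4726 -0.3638  0.09  ]
cup rim .068 [ 0.4595 -0.1324  0.068 ] tamper [ 0.4634 -0.0486  0.09  ] cup [ 0.4595 -0.1324  0.068 ]
tri cup rim (array([ 0.4589, -0.133 ,  0.0668]), np.float64(0.0015117055979852385))
36.625 [-0.0235 -0.0135 -0.003  -0.0043  0.0019  0.0004]
```

Every tool is within about 3 mm of its pocket centre, and the heights match tools flat on the floor. Handing in.

```bash
python3 -c "
from station import manip
print(manip.hand_in())"
```

```text
the job is handed in; nothing more can be done
None
```

All four tools are on the steel rack in reverse order, and I handed the job in at about 36.6 s of the 114 s allowed. The oak rack held leveller, cup, tamper, shaker from left to right; the steel rack now holds shaker, tamper, cup, leveller.

- **Position:** in the last two-view check with the gripper clear of the rack, all four tools stood upright and released. Each was about 3 mm or less from its pocket centre.
- **Height:** the tops fit tools flat on the pocket floor. The shaker's dimple measured 92 mm against at most 90 mm expected, the leveller's top 53 mm against 52 mm, and the cup's rim 67 mm against 68 mm. I measured no height for the tamper. It looked upright, with its handle concentric with its base from above, and the wrist force showed it touch the floor.
- **Forces:** the largest I saw between moves was about 14 N, when setting down the leveller.

**Disagreements:** the side camera put points about 2 mm farther right than the top camera. For the empty pockets the difference was 3 to 7 mm, which I put down partly to their walls hiding the floor, so I placed by the top view.

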